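# Make up the jig-hardware tin and put the loose nuts away

## Task

Make up the jig hardware: put exactly three of the black star knobs from the tray into the open green tin, leaving the other two in the tray, and pull out the chest's upper drawer and put every steel nut that lies on the counter into it. Then close up: shut the tin's lid and push the drawer fully home. Leave the other things on the counter where they are.

Things in the scene. Friction and masses are not known exactly. Their poses are not given: they have to be found in the camera images.
- parts_tin: Green sheet-metal tin, fixed to the counter, 71 x 109 x 28 mm, with a hinged lid. Origin: centre of its underside; z up, y along its long side, x from the front towards the hinge. Inside 62 (x) by 102 (y) mm, walls 2 mm thick and 26 mm high, floor 2 mm thick.
- tin_floor (a point): Centre of the tin's inner floor, 2 mm above the counter; same axes as the tin. The lid closes 24 mm above it. A low layer of small brass screws is seen on its floor; it gives no support, things rest on the floor itself.
- tin_hinge (a point): Middle of the tin lid's hinge line (along the tin's y), 35 mm from the tin's centre and 27 mm above the counter; same axes as the tin.
- parts_tin_lid (a joint): Angle of the tin's lid (rad): 0 shut, 1.83 at its stop, leaning back a little past upright. The flat lid, 69 mm from hinge to lip, 108 mm along the hinge and 2 mm thick, turns on a damped hinge (0.05 N m s per rad): it rests open beyond about 1.57 and, once pushed past upright from behind, sinks shut by itself in a few seconds; a light push helps.
- chest: Small beech chest of two drawers, fixed to the counter, 150 mm wide (y), 68 mm high, its case reaching from 37 mm before to 48 mm behind the origin (centre of the underside, z up). Its front looks along its own -x, towards the robot. Only the upper drawer moves.
- chest_drawer_1 (a joint): Travel of the chest's upper drawer (m): 0 fully shut, 0.04 fully out, along the chest's -x. It slides easily (friction 0.4 N) and stays where it is left.
- drawer_knob (a point): Centre of the upper drawer's round brass knob, 10 mm across, standing 12 mm out from the drawer front (this point is 6 mm out) and 49 mm above the counter; moves with the drawer; axes as the chest's.
- drawer_mid (a point): Centre of the upper drawer's inner floor, 39 mm above the counter; moves with the drawer; axes as the chest's. Inside, the drawer measures 68 (x) by 128 (y) mm; its sides are 18 mm high, its front 5 mm thick and 22 mm above this floor. With the drawer fully out, the 33 mm next to its front (x from -34 to about -2 mm in this frame) are open from above; the rest stays under the chest's top. Clear height under the case is 23 mm.
- tray: Shallow grey plastic tray, fixed to the counter, 115 (x) by 160 (y) mm, 12 mm high, walls and floor 4 mm. Origin: centre of its underside, z up. The knobs start in it, standing in two rows.
- tray_floor (a point): Centre of the tray's inner floor, 4 mm above the counter; axes as the tray's. Behind tin and tray a tall pigeonhole unit begins about 0.585 m ahead of the robot's axis, and all along the counter wall cupboards hang 0.48 m above it, their fronts about 0.59 m ahead: keep wrists low and in front of them.
- knob_0_mid (a point): Centre of a black star knob with a brass insert (one of five alike, all in the tray at the start): 22 mm over its six lobes (the lobes lie at 0, 60, 120.. degrees from its x axis, 19 mm across between them), 18 mm high; its z axis is its own axis, up at the start.
- knob_1_mid (a point): Centre of a black star knob with a brass insert (one of five alike, all in the tray at the start): 22 mm over its six lobes (the lobes lie at 0, 60, 120.. degrees from its x axis, 19 mm across between them), 18 mm high; its z axis is its own axis, up at the start.
- knob_2_mid (a point): Centre of a black star knob with a brass insert (one of five alike, all in the tray at the start): 22 mm over its six lobes (the lobes lie at 0, 60, 120.. degrees from its x axis, 19 mm across between them), 18 mm high; its z axis is its own axis, up at the start.
- knob_3_mid (a point): Centre of a black star knob with a brass insert (one of five alike, all in the tray at the start): 22 mm over its six lobes (the lobes lie at 0, 60, 120.. degrees from its x axis, 19 mm across between them), 18 mm high; its z axis is its own axis, up at the start.
- knob_4_mid (a point): Centre of a black star knob with a brass insert (one of five alike, all in the tray at the start): 22 mm over its six lobes (the lobes lie at 0, 60, 120.. degrees from its x axis, 19 mm across between them), 18 mm high; its z axis is its own axis, up at the start.
- nut_0_mid (a point): Centre of a bright steel hexagonal nut (two to four alike, loose on the counter; absent ones are not there): 17 mm across flats, 16 mm high, corners at 0, 60, 120.. degrees from its x axis; z is its own axis, up at the start.
- nut_1_mid (a point): Centre of a bright steel hexagonal nut (two to four alike, loose on the counter; absent ones are not there): 17 mm across flats, 16 mm high, corners at 0, 60, 120.. degrees from its x axis; z is its own axis, up at the start.
- nut_2_mid (a point): Centre of a bright steel hexagonal nut (two to four alike, loose on the counter; absent ones are not there): 17 mm across flats, 16 mm high, corners at 0, 60, 120.. degrees from its x axis; z is its own axis, up at the start.
- nut_3_mid (a point): Centre of a bright steel hexagonal nut (two to four alike, loose on the counter; absent ones are not there): 17 mm across flats, 16 mm high, corners at 0, 60, 120.. degrees from its x axis; z is its own axis, up at the start.
- jar_lid: Bystander: round grey tin jar lid, 41 mm across, 8 mm high, flat on the counter; origin: centre of its underside.
- cotton_reel: Bystander: wooden thread reel, 35 mm across, 42 mm high; origin: centre of its underside.
- pencil: Bystander: red carpenter's pencil, 182 x 17 x 7 mm, lying at the back; origin: centre of its underside.

How it is judged:
On the way, in this order (a step that is already met when the one before it is completed fails the run):
1. the upper drawer has been pulled out (at least 30 mm) (value of joint chest_drawer_1 above 0.03 m), for 0.2 s.
2. every nut that is there lies in the upper drawer (x of nut_0_mid in the frame of drawer_mid between -0.036 and 0.036 m and y of nut_0_mid in the frame of drawer_mid between -0.064 and 0.064 m and z of nut_0_mid in the frame of drawer_mid between 0.002 and 0.019 m and x of nut_1_mid in the frame of drawer_mid between -0.036 and 0.036 m and y of nut_1_mid in the frame of drawer_mid between -0.064 and 0.064 m and z of nut_1_mid in the frame of drawer_mid between 0.002 and 0.019 m and x of nut_2_mid in the frame of drawer_mid between -0.036 and 0.036 m and y of nut_2_mid in the frame of drawer_mid between -0.064 and 0.064 m and z of nut_2_mid in the frame of drawer_mid between 0.002 and 0.019 m and x of nut_3_mid in the frame of drawer_mid between -0.036 and 0.036 m and y of nut_3_mid in the frame of drawer_mid between -0.064 and 0.064 m and z of nut_3_mid in the frame of drawer_mid between 0.002 and 0.019 m), for 0.2 s.
At the end, for the whole second after the job is handed in: Exactly three knobs lie inside the tin and the other two in the tray; every nut lies inside the upper drawer; the tin's lid is shut (within 0.06 rad) and the drawer is home (within 3 mm); all at rest (all of step 2 and ((x of knob_0_mid in the frame of tin_floor between -0.031 and 0.031 m and y of knob_0_mid in the frame of tin_floor between -0.051 and 0.051 m and z of knob_0_mid in the frame of tin_floor below 0.02 m) or (x of knob_0_mid in the frame of tray_floor between -0.0575 and 0.0575 m and y of knob_0_mid in the frame of tray_floor between -0.08 and 0.08 m and z of knob_0_mid in the frame of tray_floor below 0.02 m)) and ((x of knob_1_mid in the frame of tin_floor between -0.031 and 0.031 m and y of knob_1_mid in the frame of tin_floor between -0.051 and 0.051 m and z of knob_1_mid in the frame of tin_floor below 0.02 m) or (x of knob_1_mid in the frame of tray_floor between -0.0575 and 0.0575 m and y of knob_1_mid in the frame of tray_floor between -0.08 and 0.08 m and z of knob_1_mid in the frame of tray_floor below 0.02 m)) and ((x of knob_2_mid in the frame of tin_floor between -0.031 and 0.031 m and y of knob_2_mid in the frame of tin_floor between -0.051 and 0.051 m and z of knob_2_mid in the frame of tin_floor below 0.02 m) or (x of knob_2_mid in the frame of tray_floor between -0.0575 and 0.0575 m and y of knob_2_mid in the frame of tray_floor between -0.08 and 0.08 m and z of knob_2_mid in the frame of tray_floor below 0.02 m)) and ((x of knob_3_mid in the frame of tin_floor between -0.031 and 0.031 m and y of knob_3_mid in the frame of tin_floor between -0.051 and 0.051 m and z of knob_3_mid in the frame of tin_floor below 0.02 m) or (x of knob_3_mid in the frame of tray_floor between -0.0575 and 0.0575 m and y of knob_3_mid in the frame of tray_floor between -0.08 and 0.08 m and z of knob_3_mid in the frame of tray_floor below 0.02 m)) and ((x of knob_4_mid in the frame of tin_floor between -0.031 and 0.031 m and y of knob_4_mid in the frame of tin_floor between -0.051 and 0.051 m and z of knob_4_mid in the frame of tin_floor below 0.02 m) or (x of knob_4_mid in the frame of tray_floor between -0.0575 and 0.0575 m and y of knob_4_mid in the frame of tray_floor between -0.08 and 0.08 m and z of knob_4_mid in the frame of tray_floor below 0.02 m)) and (world y of each of knob_0_mid, knob_1_mid, knob_2_mid above 0.285 m or world y of each of knob_0_mid, knob_1_mid, knob_3_mid above 0.285 m or world y of each of knob_0_mid, knob_1_mid, knob_4_mid above 0.285 m or world y of each of knob_0_mid, knob_2_mid, knob_3_mid above 0.285 m or world y of each of knob_0_mid, knob_2_mid, knob_4_mid above 0.285 m or world y of each of knob_0_mid, knob_3_mid, knob_4_mid above 0.285 m or world y of each of knob_1_mid, knob_2_mid, knob_3_mid above 0.285 m or world y of each of knob_1_mid, knob_2_mid, knob_4_mid above 0.285 m or world y of each of knob_1_mid, knob_3_mid, knob_4_mid above 0.285 m or world y of each of knob_2_mid, knob_3_mid, knob_4_mid above 0.285 m) and (world y of each of knob_0_mid, knob_1_mid below 0.285 m or world y of each of knob_0_mid, knob_2_mid below 0.285 m or world y of each of knob_0_mid, knob_3_mid below 0.285 m or world y of each of knob_0_mid, knob_4_mid below 0.285 m or world y of each of knob_1_mid, knob_2_mid below 0.285 m or world y of each of knob_1_mid, knob_3_mid below 0.285 m or world y of each of knob_1_mid, knob_4_mid below 0.285 m or world y of each of knob_2_mid, knob_3_mid below 0.285 m or world y of each of knob_2_mid, knob_4_mid below 0.285 m or world y of each of knob_3_mid, knob_4_mid below 0.285 m) and value of joint parts_tin_lid below 0.06 rad and value of joint chest_drawer_1 below 0.003 m and linear speed of each of knob_0, knob_1, knob_2, knob_3, knob_4, nut_0, nut_1, nut_2, nut_3 below 0.02 m/s); the robot touches nothing.
It fails at once if the jar lid is shifted by more than 30 mm (distance of jar_lid from where it was at the start of the episode above 0.03 m).
It fails at once if the cotton reel is shifted by more than 30 mm (distance of cotton_reel from where it was at the start of the episode above 0.03 m).
It fails at once if the pencil is shifted by more than 30 mm (distance of pencil from where it was at the start of the episode above 0.03 m).
Of nut_0, nut_1, nut_2, nut_3 only 2 to 4 are there at a start; the rules pass over those that are not, and their reading is None.
At some moment in a run one of knob_0, knob_1, knob_2, knob_3, knob_4, nut_0, nut_1, nut_2, nut_3 may be knocked a few centimetres aside while the robot is not near it.
Once in a run the grip may slacken for a moment while it holds something.
It also fails if it takes over 210 s, if anything falls off the work surface, if the arm or the gripper's body presses on something with over 40 N, if the wrist force passes 120 N, or if a joint passes its speed limit or range.

## Robot

A 7-joint arm with a two-finger parallel gripper is mounted at the origin on a cart in front of the work surface, level with it; the furniture and walls round the work are solid. World frame = base frame: x ahead of the robot, y to its left, z up, the work surface at z = 0. Lengths are in m, angles in rad, forces in N, time in s.
With the tool pointing down it reaches from about 0.4 to 0.9 m from the base axis. Payload 5.6 kg.
Tool frame: the origin (TCP) lies midway between the tips of the shut fingers; the grasp point (between the pads) lies 19 mm behind it; z points along the fingers, y is the line along which they close (so a half turn about z gives the same grasp; the last joint's range is limited). The gripper opens to 92 mm and grips with 3 to 60 N. Pads are 20 mm wide; open, the fingers measure 128 mm over their backs; the gripper's body (75 mm by 189 mm) begins 69 mm behind the grasp point.
Start: joints at [-1.281, 0.468, -0.012, 1.603, 0.006, 1.071, -0.056], TCP at [0.212, 0.614, 0.215] pointing down, gripper open.
Joint ranges: [-2.53, 2.53], [-0.31, 2.02], [-1.57, 1.55], [0.28, 2.44], [-1.29, 4.43], [0.15, 1.84], [-2.92, 2.92]. Speed limits (rad/s): [2.57, 2.57, 3.14, 3.14, 3.14, 3.14, 3.14].

## Interface

Orientations are given as a 3x3 rotation matrix whose columns are the frame's x, y, z axes.
In Python, from station import env, effector, solver, viewer, workorder, search_frame, tip_of gives the robot as it stands. Calls block until the motion is done:
- env.reach(position, orientation): joint-space move of the TCP to a pose.
- env.movel(position, frame=None, rate=0.15): straight line of the TCP; frame=None keeps the orientation; rate is the mean speed in m/s.
- env.goto_joints(angles): joint-space move.
- effector.release() and effector.grasp(squeeze=None): open the fingers fully, or close them until they stop; squeeze is the grip in N (None keeps the last).
- env.pause(seconds).
- solver.inverse_kinematics(position, orientation): joint angles nearest the present ones, or None.
- env.sense(): the state.
- viewer.read_camera(name): name is "scene" or "top" or "wrist"; returns (picture, depth): 384x512x3 uint8, red, green, blue; 384x512 float32, m along the optical axis (not along the pixel's ray), 0 where there is no reading.
- viewer.camera_info(name): a dict with "intrinsics" (3x3 intrinsics, pixels), "eye" and "rotation" of the camera in the world; the wrist camera has in their place "T_tool_cam" (4x4, takes a point from camera to tool coordinates, whose origin is the TCP and whose axes are the flange's). Camera axes: x right, y up, looking along -z (the intrinsics and any distortion apply to the point x, -y, -z); pixel columns grow to the right and rows downward; lengths in m; the calibration is good to about 2 mm. A picture is of the moment at which its call begins: read the wrist's pose just before it. camera_info takes no time and is no camera call.
A pose or a line that the arm cannot do raises env.PlanningError and nothing moves.
- workorder.finish_job(): hands the job in; it is judged then, once.
Trained networks look in the newest picture that a camera, given by its name, has taken for a name from the list of things; names that differ only in an ending like _2 or _b are one class to them, and where a whole thing is asked for, a point or a joint stands for the part that bears it (a point fixed in the world has none). Each returns a list of dicts, best first, with "score" (0 to 1); they miss things now and then, are a little off and sometimes report something else, mostly with a low value. They report only what shows in the picture. A call takes as long as a camera call.
- search_frame(camera, name): "at" ([x, y, z] in m, in world coordinates, good to about 4 mm: the middle of the surface that is visible of it).
- tip_of(camera, name): "at" ([x, y, z] in m, in world coordinates, good to about 4 mm: a listed point, or the origin of a listed thing).
The state is a dict: "t": time; "joint_positions": joint angles; "joint_velocities": joint speeds; "tau": joint torques, N m; "ee_pos": TCP position; "tcp_rot": TCP orientation; "wrist_force": force on the tool from outside, world axes, zero at the start; "moment": the same for the moment, N m; "gripper_width": finger opening in m; "grasp_force": force on a finger pad.
Only numpy, scipy, OpenCV 4.12 (cv2) and the standard library are available. Lean on these libraries where they do the work, as an engineer would, in place of code of your own. Each camera call takes 0.05 s, during which the arm holds its last target. There are 200 camera calls.

## Working session

There is one attempt and no reset: what is moved stays moved. The work goes in short steps, each a Python script; the robot and the scene stay as the last script left them, time stands still between calls to the robot, and variables do not carry over. Pictures are saved under pics/ and viewed, at most 14 in all, crops included, and the job is handed in when it is done.

```bash
ls; mkdir -p pics; cat > h.py <<'E'
import numpy as np, cv2
from station import env, effector, solver, viewer, workorder, search_frame, tip_of
def snap(cam,fn):
    p,d=viewer.read_camera(cam); cv2.imwrite('pics/'+fn,p[:,:,::-1]); return p,d
def down(yaw):
    # tool z down, closing axis y at angle yaw from world y
    c,s=np.cos(yaw),np.sin(yaw)
    y=np.array([-s,c,0]); z=np.array([0,0,-1.]); return np.column_stack([np.cross(y,z),y,z])
E
python3 - <<'E'
from h import *
np.set_printoptions(precision=3,suppress=True)
s=env.sense(); print(s['t'],s['ee_pos'],s['tcp_rot'])
for c in('scene','top'):
    p,d=snap(c,c+'0.png'); i=viewer.camera_info(c); print(c,i)
    for n in ['parts_tin','tin_floor','tin_hinge','chest','drawer_knob','tray','knob_0_mid','nut_0_mid','jar_lid','cotton_reel','pencil']:
        print(n,[(np.round(r['at'],3).tolist(),round(r['score'],2)) for r in tip_of(c,n)])
print(viewer.camera_info('wrist'))
E
```

```text
pics
0.0 [0.212 0.614 0.214] [[-0.945  0.327 -0.   ]
 [ 0.327  0.945 -0.002]
 [-0.    -0.002 -1.   ]]
scene {'intrinsics': array([[402.098,   0.   , 251.949],
       [  0.   , 402.098, 190.79 ],
       [  0.   ,   0.   ,   1.   ]]), 'eye': array([-0.322, -0.726,  0.941]), 'rotation': array([[ 0.601,  0.486, -0.634],
       [-0.799,  0.38 , -0.466],
       [ 0.015,  0.787,  0.617]])}
parts_tin [([0.483, 0.407, 0.001], 0.67)]
tin_floor [([0.486, 0.404, 0.007], 0.87), ([0.515, 0.165, 0.012], 0.29)]
tin_hinge [([0.483, 0.437, 0.027], 0.7)]
chest [([0.55, -0.208, 0.002], 0.74)]
drawer_knob [([0.503, -0.214, 0.048], 0.58), ([0.678, -0.223, 0.002], 0.15)]
tray [([0.485, 0.144, -0.003], 0.64)]
knob_0_mid [([0.462, 0.094, 0.012], 0.58), ([0.457, -0.428, 0.006], 0.51)]
nut_0_mid [([0.461, -0.427, 0.007], 0.4)]
jar_lid [([0.484, 0.403, 0.002], 0.63), ([0.522, -0.555, -0.002], 0.61), ([0.512, -0.455, 0.01], 0.21)]
cotton_reel [([0.658, -0.029, 0.001], 0.51), ([0.464, 0.194, 0.01], 0.27)]
pencil [([0.683, -0.224, -0.0], 0.58), ([0.514, 0.116, 0.018], 0.55)]
top {'intrinsics': array([[414.659,   0
[... 421 characters left out ...]
.89), ([0.463, 0.099, 0.014], 0.42), ([0.458, 0.143, 0.015], 0.27)]
chest [([0.545, -0.205, 0.003], 0.95)]
drawer_knob [([0.503, -0.214, 0.049], 0.5)]
tray [([0.487, 0.142, -0.006], 0.75)]
knob_0_mid [([0.46, 0.098, 0.017], 0.6)]
nut_0_mid [([0.459, -0.432, 0.01], 0.5)]
jar_lid [([0.526, -0.565, -0.0], 0.66)]
cotton_reel [([0.659, -0.022, 0.002], 0.43)]
pencil [([0.548, -0.209, 0.036], 0.52)]
{'intrinsics': array([[322.606,   0.   , 256.669],
       [  0.   , 322.606, 189.113],
       [  0.   ,   0.   ,   1.   ]]), 'T_tool_cam': array([[ 0.001,  0.961,  0.277,  0.078],
       [ 1.   , -0.001,  0.001, -0.   ],
       [ 0.001,  0.277, -0.961, -0.17 ],
       [ 0.   ,  0.   ,  0.   ,  1.   ]])}
```

View images.

View pics/top0.png

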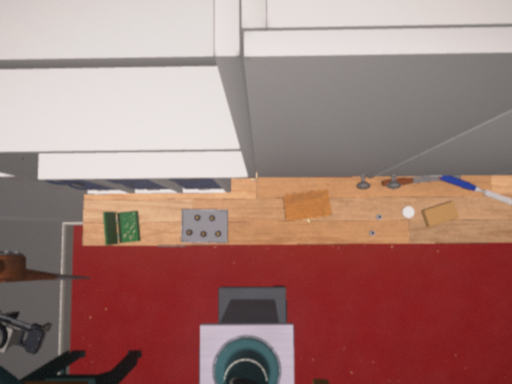

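View pics/scene0.png

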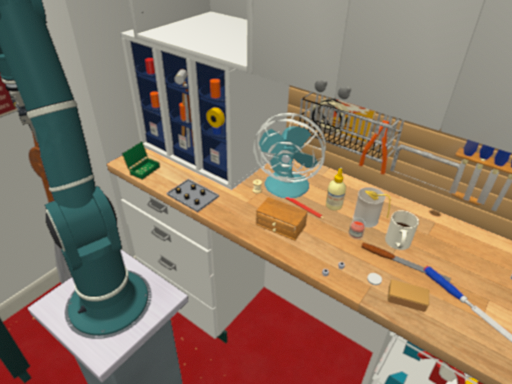

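The two pictures show five knobs in the tray at px (189–218, 217–234). The tin is at (121,227) with its lid open towards +y, and the chest is at (306,206). Two nuts are at (379,216) and (372,233). I'll look closer with the wrist camera.

```bash
cat >> h.py <<'E'
from scipy.optimize import least_squares
np.set_printoptions(precision=3,suppress=True)
def camT(cam,s=None):
    i=viewer.camera_info(cam); T=np.eye(4)
    if cam=='wrist':
        A=np.eye(4); A[:3,:3]=s['tcp_rot']; A[:3,3]=s['ee_pos']; T=A@i['T_tool_cam']
    else: T[:3,:3]=i['rotation']; T[:3,3]=i['eye']
    return i['intrinsics'],T
def cloud(cam,d,s=None):
    K,T=camT(cam,s); v,u=np.indices(d.shape)
    P=np.stack([(u-K[0,2])/K[0,0]*d,-(v-K[1,2])/K[1,1]*d,-d],-1)
    return P@T[:3,:3].T+T[:3,3]
def look(fn):
    s=env.sense(); p,d=snap('wrist',fn); return p,d,cloud('wrist',d,s)
def find(n,cam='wrist',f=tip_of): return [(np.round(r['at'],3).tolist(),round(r['score'],2)) for r in f(cam,n)]
E
python3 - <<'E'
from h import *
env.reach([0.45,0.22,0.22],down(0)); p,d,P=look('w_left.png'); np.save('left.npy',P)
for n in ['tray','knob_0_mid','tin_floor','tin_hinge']: print(n,find(n))
env.reach([0.45,-0.33,0.22],down(0)); p,d,P=look('w_right.png'); np.save('right.npy',P)
for n in ['nut_0_mid','drawer_knob','chest','drawer_mid']: print(n,find(n))
print(env.sense()['t'])
E
```

```text
tray [([0.482, 0.143, 0.002], 0.57)]
knob_0_mid [([0.461, 0.096, 0.012], 0.53)]
tin_floor [([0.484, 0.405, 0.002], 0.72)]
tin_hinge [([0.481, 0.438, 0.03], 0.74)]
nut_0_mid [([0.454, -0.431, 0.012], 0.76)]
drawer_knob [([0.498, -0.212, 0.049], 0.55)]
chest [([0.548, -0.212, 0.002], 0.88)]
drawer_mid [([0.547, -0.208, 0.002], 0.73)]
5.3667
```

View pics/w_left.png

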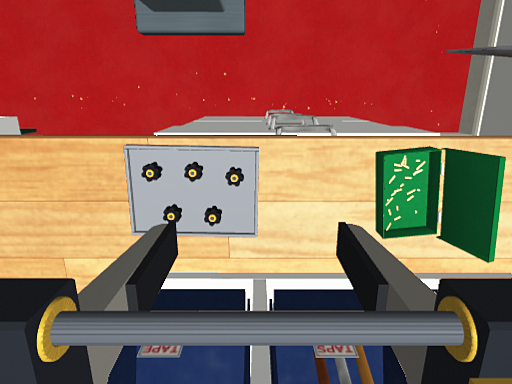

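View pics/w_right.png

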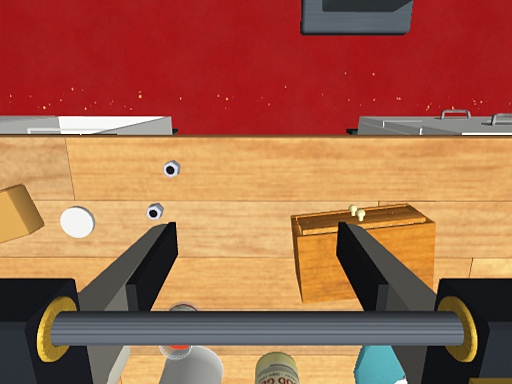

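The left view shows three front knobs at (151,171), (193,171) and (235,176), two back knobs at (172,215) and (213,215), and the tin at (408,190). The right view shows nuts at (172,169) and (155,212), and the chest knob near (357,212). Next I segment these using depth.

```bash
cat >> h.py <<'E'
def blobs(P,lo,hi,zr,amin=25):
    "centroid (extent mid) of connected pixels inside an xy box and height range"
    m=((P[...,0]>lo[0])&(P[...,0]<hi[0])&(P[...,1]>lo[1])&(P[...,1]<hi[1])&(P[...,2]>zr[0])&(P[...,2]<zr[1])).astype(np.uint8)
    n,l,st,c=cv2.connectedComponentsWithStats(m); out=[]
    for k in range(1,n):
        if st[k,4]>=amin:
            q=P[l==k]; a,b=q.min(0),q.max(0)
            out.append((np.round((a+b)[:2]/2,4).tolist(),np.round((b-a)[:2],3).tolist(),round(float(np.median(q[:,2])),3),int(st[k,4])))
    return out
E
python3 - <<'E'
from h import *
L=np.load('left.npy');R=np.load('right.npy')
print('knobs');[print(b) for b in blobs(L,(.42,.05),(.55,.24),(.017,.03))]
print('nuts');[print(b) for b in blobs(R,(.40,-.52),(.58,-.3),(.010,.03),8)]
# chest top and knobs
def rect(P,lo,hi,zr):
    m=(P[...,0]>lo[0])&(P[...,0]<hi[0])&(P[...,1]>lo[1])&(P[...,1]<hi[1])&(P[...,2]>zr[0])&(P[...,2]<zr[1])
    return cv2.minAreaRect(P[m][:,:2].astype(np.float32)*1000), m.sum()
print(rect(R,(.45,-.32),(.62,-.1),(.06,.075)))
print('drawer knobs',blobs(R,(.45,-.26),(.512,-.17),(.01,.058),5))
print('tin walls',rect(L,(.40,.34),(.56,.45),(.02,.032)))
print('tray',rect(L,(.40,.05),(.56,.24),(.009,.0135)))
print('lid',rect(L,(.38,.43),(.6,.52),(.05,.12)), L[(L[...,1]>.42)&(L[...,1]<.52)&(L[...,2]>.05)&(L[...,0]<.58)].max(0))
fl=L[(abs(L[...,0]-.46)<.01)&(abs(L[...,1]-.28)<.02)]; print('counter z',np.median(fl[:,2]))
E
```

```text
knobs
([0.4582, 0.0948], [0.02, 0.021], 0.021, 233)
([0.4579, 0.145], [0.021, 0.02], 0.021, 225)
([0.4642, 0.1933], [0.02, 0.02], 0.021, 217)
([0.5108, 0.1159], [0.019, 0.02], 0.021, 193)
([0.5141, 0.166], [0.02, 0.02], 0.021, 200)
nuts
([0.4565, -0.4322], [0.018, 0.018], 0.016, 194)
([0.5117, -0.4571], [0.018, 0.018], 0.016, 179)
(((550.8611450195312, -207.0672149658203), (90.2663345336914, 150.60693359375), 6.76861047744751), np.int64(5856))
drawer knobs [([0.5028, -0.2146], [0.018, 0.089], 0.046, 778)]
tin walls (((484.47308349609375, 405.37408447265625), (109.38816833496094, 72.3534927368164), 5.884861469268799), np.int64(1116))
tray (((486.1228332519531, 141.7162322998047), (160.07278442382812, 115.34919738769531), 89.01602935791016), np.int64(1481))
lid (((480.0091552734375, 447.4376220703125), (110.0538330078125, 19.957338333129883), 6.409476280212402), np.int64(4230)) [0.535 0.462 0.098]
counter z 0.2659133652564698
```

```bash
cat >> h.py <<'E'
CY=0.118; CX=np.array([np.cos(CY),np.sin(CY),0]); CYV=np.array([-np.sin(CY),np.cos(CY),0]); C0=np.array([.548,-.2074,0])
def ch(x,y,z): return C0+x*CX+y*CYV+np.array([0,0,z])
E
python3 - <<'E'
from h import *
R=down(CY)
env.reach(ch(-.052,0,.13),R)
env.movel(ch(-.052,0,.031),rate=.1)
effector.grasp(15); s=env.sense(); print(s['gripper_width'],s['grasp_force'],s['wrist_force'])
env.movel(ch(-.0915,0,.031),rate=.06); s=env.sense(); print(s['gripper_width'],s['wrist_force'],s['t'])
effector.release(); env.movel(ch(-.0915,0,.15),rate=.2)
env.reach([.45,-.33,.22],down(0)); p,d,P=look('w_right2.png'); np.save('right2.npy',P)
print(find('drawer_knob'),find('drawer_mid'),find('nut_0_mid'))
[print(b) for b in blobs(P,(.40,-.52),(.58,-.3),(.010,.03),8)]
E
```

```text
0.008170295547513437 15.000182770891115 [-0.168  1.704  1.618]
0.00848486858179593 [11.12   6.952 -8.995] 9.225
[([0.463, -0.216, 0.047], 0.63)] [([0.506, -0.214, 0.037], 0.83)] [([0.455, -0.433, 0.009], 0.68)]
([0.4562, -0.4323], [0.019, 0.018], 0.016, 193)
([0.5112, -0.4569], [0.018, 0.018], 0.015, 182)
```

View pics/w_right2.png

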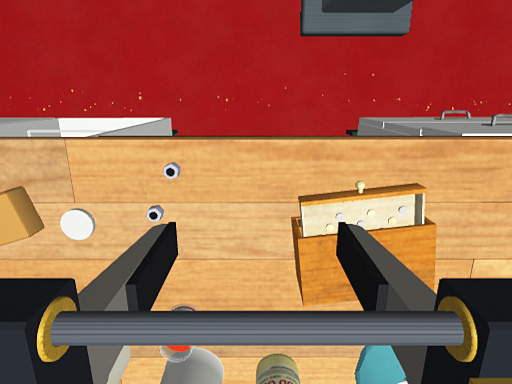

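```bash
cat >> h.py <<'E'
def symang(P,c,zr,r=.016):
    "closing yaw (mod 60deg, within +-30) across the narrowest width of a six-sided thing"
    q=P[(np.hypot(P[...,0]-c[0],P[...,1]-c[1])<r)&(P[...,2]>zr[0])&(P[...,2]<zr[1])][:,:2]
    a=np.radians(np.arange(-30,30,2)); w=[]
    for t in a:
        w.append(np.mean([np.ptp(q@[-np.sin(t+k),np.cos(t+k)]) for k in np.radians([0,60,120])]))
    return a[int(np.argmin(w))], min(w), max(w)
E
python3 - <<'E'
from h import *
P=np.load('right2.npy'); Q=(P-C0)@np.column_stack([CX,CYV,[0,0,1]])
m=(abs(Q[...,1])<.07)&(Q[...,0]>-.09)&(Q[...,0]<-.036)
f=Q[m&(Q[...,2]>.034)&(Q[...,2]<.044)]; print('floor',np.percentile(f,2,0),np.percentile(f,98,0),len(f))
f=Q[m&(Q[...,2]>.058)&(Q[...,2]<.066)&(abs(Q[...,1])<.06)]; print('front rim',np.percentile(f,[3,50,97],0),len(f))
f=Q[(abs(Q[...,1])<.02)&(Q[...,0]>-.05)&(Q[...,0]<0)&(Q[...,2]>.064)&(Q[...,2]<.072)]; print('case',f.min(0))
for c in blobs(P,(.40,-.52),(.58,-.3),(.010,.03),8): print(c[0],symang(P,c[0],(.01,.03)))
E
```

```text
floor [-0.077 -0.061  0.037] [-0.037  0.064  0.043] 2792
front rim [[-0.077 -0.057  0.059]
 [-0.074  0.003  0.06 ]
 [-0.037  0.056  0.065]] 653
case [-0.038  0.     0.064]
[0.4562, -0.4323] (np.float64(-0.13962634015954636), np.float64(0.017289873602795786), np.float64(0.018743867138954623))
[0.5112, -0.4569] (np.float64(-0.3141592653589793), np.float64(0.0171672750786467), np.float64(0.018769293060613326))
```

```bash
cat >> h.py <<'E'
def pick(c,yaw,z,grip=20,up=.13):
    env.reach([c[0],c[1],up],down(yaw)); env.movel([c[0],c[1],z],rate=.12)
    effector.grasp(grip); env.movel([c[0],c[1],up],rate=.15)
    s=env.sense(); print('picked w %.4f f %.1f t %.1f'%(s['gripper_width'],s['grasp_force'],s['t'])); return s['gripper_width']>.008
E
python3 - <<'E'
from h import *
P=np.load('right2.npy')
if pick([.4562,-.4323],-.14,.005):
    env.reach(ch(-.055,.025,.13),down(CY)); env.movel(ch(-.055,.025,.0585),rate=.1)
    print(env.sense()['gripper_width']); effector.release(); env.movel(ch(-.055,.025,.15),rate=.2)
env.reach([.45,-.33,.22],down(0)); p,d,P=look('w3.png')
Q=(P-C0)@np.column_stack([CX,CYV,[0,0,1]])
print('in drawer',blobs(Q,(-.071,-.062),(-.04,.062),(.046,.068),8))
for c in blobs(P,(.40,-.52),(.58,-.3),(.010,.03),8): print(c,symang(P,c[0],(.01,.03)))
print(env.sense()['t'])
E
```

```text
picked w 0.0180 f 20.0 t 15.9
0.017739832973775935
in drawer [([-0.0542, 0.0238], [0.019, 0.018], 0.055, 249)]
([0.5114, -0.4573], [0.018, 0.019], 0.015, 186) (np.float64(-0.3490658503988659), np.float64(0.017311405134162617), np.float64(0.01868462750599836))
20.275
```

View pics/w3.png

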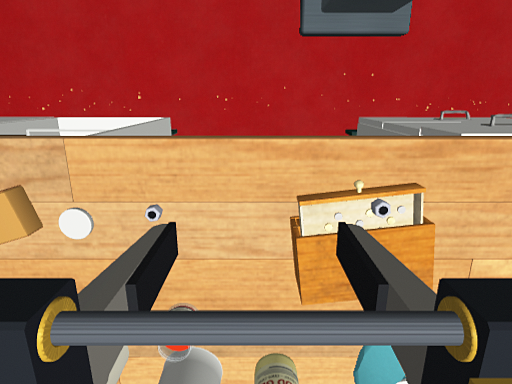

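The first nut sits upright in the drawer at px (380,209). The second is still at (153,213).

```bash
python3 - <<'E'
from h import *
if pick([.5114,-.4572],-.33,.005):
    env.reach(ch(-.055,-.025,.13),down(CY)); env.movel(ch(-.055,-.025,.0585),rate=.1)
    print(env.sense()['gripper_width']); effector.release(); env.movel(ch(-.055,-.025,.15),rate=.2)
env.reach([.43,-.2,.25],down(0)); p,d,P=look('w4.png')
Q=(P-C0)@np.column_stack([CX,CYV,[0,0,1]])
print('in drawer',blobs(Q,(-.071,-.062),(-.04,.062),(.046,.068),8))
print('counter',blobs(P,(.36,-.50),(.6,-.3),(.010,.03),8),blobs(P,(.36,-.12),(.6,.03),(.010,.03),8))
print(find('nut_0_mid'),env.sense()['t'])
E
```

```text
picked w 0.0178 f 20.0 t 24.3
0.018015072871306256
in drawer [([-0.0615, 0.0254], [0.016, 0.017], 0.055, 162), ([-0.0548, -0.0261], [0.019, 0.017], 0.055, 197)]
counter [] []
[([0.482, -0.192, 0.048], 0.72)] 28.4583
```

View pics/w4.png

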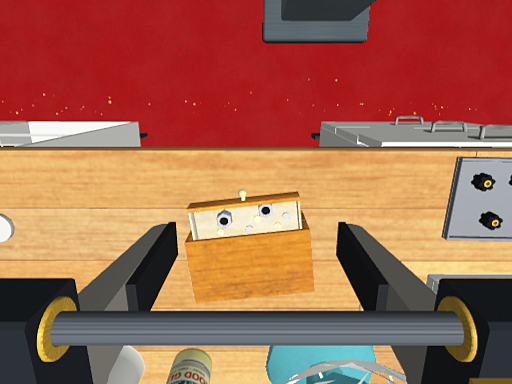

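Both nuts are in the drawer, at (224,220) and (265,211), and none are left on the counter. I'll push the drawer home.

```bash
python3 - <<'E'
from h import *
env.reach(ch(-.118,0,.13),down(CY)); effector.grasp(10); env.movel(ch(-.118,0,.038),rate=.12)
f0=env.sense()['wrist_force']
env.movel(ch(-.068,0,.038),rate=.04)
for x in np.arange(-.066,-.052,.0015):
    env.movel(ch(x,0,.038),rate=.03); f=env.sense()['wrist_force']-f0; print(round(x,4),f)
    if f@CX<-6: break
env.movel(ch(-.1,0,.038),rate=.1); env.movel(ch(-.1,0,.15),rate=.2); effector.release()
env.reach([.43,-.2,.25],down(0)); p,d,P=look('w5.png')
Q=(P-C0)@np.column_stack([CX,CYV,[0,0,1]])
f=Q[(abs(Q[...,1])<.012)&(Q[...,0]>-.1)&(Q[...,0]<-.03)&(Q[...,2]>.042)&(Q[...,2]<.056)]; print('knob min x',np.percentile(f,[2,50],0))
print(find('drawer_knob'),env.sense()['t'])
E
```

```text
-0.066 [-0.546  0.184 -0.44 ]
-0.0645 [-0.3    0.123 -0.809]
-0.063 [ 0.491  0.412 -1.268]
-0.0615 [ 0.295 -0.756 -0.458]
-0.06 [-0.489  0.285 -0.221]
-0.0585 [-2.644 -0.676 -0.459]
-0.057 [-6.748 -1.185  2.225]
knob min x [[-0.049 -0.011  0.043]
 [-0.037  0.     0.051]]
[([0.499, -0.211, 0.048], 0.83)] 37.6833
```

```bash
cat >> h.py <<'E'
def knobs(fn,at=(.43,.14,.22)):
    env.reach(list(at),down(0)); p,d,P=look(fn); return P,[np.array(b[0]) for b in blobs(P,(.42,.05),(.555,.24),(.016,.03))]
def clearance(c,others,yaw):
    u=np.array([-np.sin(yaw),np.cos(yaw)]); v=np.array([u[1],-u[0]]); m=1.
    for o in others:
        a,b=abs((o-c)@u),abs((o-c)@v)
        m=min(m,np.hypot(max(a-.065,0),max(b-.011,0))-.011)
    return m
E
python3 - <<'E'
from h import *
P,K=knobs('k1.png'); ang={}
for i,c in enumerate(K):
    a,w0,w1=symang(P,c,(.014,.03)); o=[k for k in K if k is not c]
    cand=[a+np.radians(k) for k in (-120,-60,0,60,120)]
    print(c,round(np.degrees(a)),round(w0,4),round(w1,4))
    for y in np.radians(np.arange(-90,91,15)):
        if clearance(c,o,y)>.001:
            q=solver.inverse_kinematics([c[0],c[1],.014],down(y))
            print('   ',round(np.degrees(y)),round(clearance(c,o,y)*1e3,1),'x reach body',round(c[0]+.095*abs(np.sin(y))+.0375*abs(np.cos(y)),3),None if q is None else round(q[6],2))
print(find('knob_0_mid'))
E
```

```text
[0.458 0.095] -14 0.0195 0.0214
    -30 3.2 x reach body 0.538 1.63
    30 2.6 x reach body 0.538 2.47
    45 13.0 x reach body 0.552 2.67
    60 21.0 x reach body 0.559 2.89
    75 12.5 x reach body 0.56 2.59
[0.458 0.144] -8 0.0191 0.0213
    -45 2.9 x reach body 0.551 1.3
    30 2.6 x reach body 0.538 2.37
[0.464 0.193] 22 0.0193 0.0211
    -90 5.3 x reach body 0.559 0.5
    -75 17.4 x reach body 0.565 0.73
    -60 17.0 x reach body 0.565 0.97
    -45 8.0 x reach body 0.558 1.2
    30 7.5 x reach body 0.544 2.29
    90 5.3 x reach body 0.559 2.67
[0.512 0.116] -10 0.0197 0.0213
    30 4.9 x reach body 0.592 2.44
[0.514 0.166] -8 0.0194 0.0214
    -45 2.9 x reach body 0.608 1.27
    30 4.9 x reach body 0.594 2.36
[([0.461, 0.095, 0.012], 0.52)]
```

View pics/k1.png

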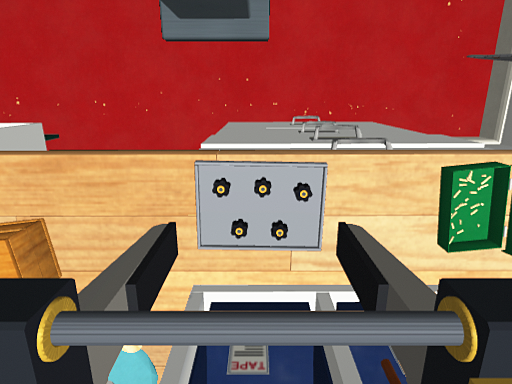

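Five knobs are still in place, at (221,188), (262,187), (302,192), (239,229) and (279,230). I'll take the front row.

```bash
cat >> h.py <<'E'
TU=np.array([.995,.103,0]); TV=np.array([-.103,.995,0]); T0=np.array([.4845,.405,0])
def tin(u,v,z): return T0+u*TU+v*TV+np.array([0,0,z])
def place(u,v):
    R=down(np.radians(-84)); env.reach(tin(u,v,.13),R); env.movel(tin(u,v,.032),rate=.1)
    print('w',env.sense()['gripper_width']); effector.release(); env.movel(tin(u,v,.13),rate=.2)
def report(fn):
    P,K=knobs(fn,(.43,.25,.22)); print('tray',K)
    print('tin',blobs((P-T0)@np.column_stack([TU,TV,[0,0,1]]),(-.05,-.03),(.05,.03),(.012,.026)),'t',env.sense()['t']); return P,K
E
python3 - <<'E'
from h import *
print(solver.inverse_kinematics(tin(-.003,.014,.032),down(np.radians(-84))),solver.inverse_kinematics(tin(-.035,0,.032),down(np.radians(-84))))
if pick([.458,.095],np.radians(46),.014): place(-.035,0)
report('k2.png')
E
```

```text
[-1.482  0.989  1.098  1.796 -1.026  1.055  0.128] [-1.52   0.939  1.087  1.884 -1.013  1.002  0.14 ]
picked w 0.0211 f 20.0 t 43.2
w 0.02080738147840159
tray [array([0.458, 0.145]), array([0.464, 0.194]), array([0.509, 0.114]), array([0.514, 0.166])]
tin [([-0.0001, 0.0293], [0.1, 0.001], 0.019, 339), ([-0.0349, -0.0016], [0.02, 0.021], 0.018, 237)] t 49.375
```

View pics/k2.png

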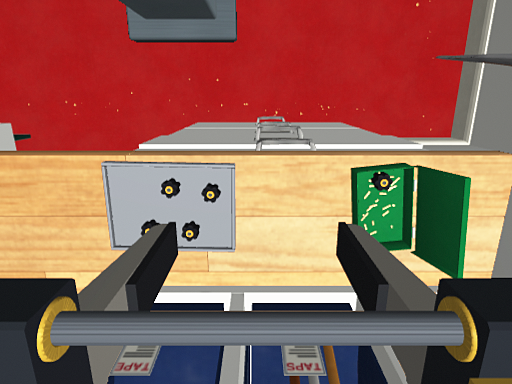

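The first knob is upright in the tin at px (381,182), and four are left in the tray. I'll take the next two.

```bash
python3 - <<'E'
from h import *
if pick([.464,.1935],np.radians(-40),.014): place(-.003,-.014)
P,K=report('k3.png')
for c in K:
    o=[k for k in K if k is not c]; print(c,np.degrees(symang(P,c,(.014,.03))[0]),[(y,round(clearance(c,o,np.radians(y))*1e3,1)) for y in (-90,-75,-68,-60,-45,-30,-8,0,30,45,52,60)])
E
```

```text
picked w 0.0211 f 20.0 t 53.0
w 0.021075542338251204
tray [array([0.458, 0.145]), array([0.509, 0.114]), array([0.515, 0.166])]
tin [([0.0003, 0.0293], [0.099, 0.001], 0.019, 356), ([-0.0347, -0.0015], [0.02, 0.022], 0.018, 236), ([-0.0033, -0.0144], [0.02, 0.021], 0.018, 228)] t 58.0917
[0.458 0.145] -6.000000000000001 [(-90, np.float64(-1.6)), (-75, np.float64(-11.0)), (-68, np.float64(-11.0)), (-60, np.float64(-11.0)), (-45, np.float64(3.5)), (-30, np.float64(16.7)), (-8, np.float64(31.1)), (0, np.float64(29.2)), (30, np.float64(6.4)), (45, np.float64(-8.3)), (52, np.float64(-11.0)), (60, np.float64(-11.0))]
[0.509 0.114] 8.0 [(-90, np.float64(9.8)), (-75, np.float64(22.0)), (-68, np.float64(24.4)), (-60, np.float64(20.6)), (-45, np.float64(11.2)), (-30, np.float64(-0.5)), (-8, np.float64(-11.0)), (0, np.float64(-11.0)), (30, np.float64(6.4)), (45, np.float64(-8.3)), (52, np.float64(-11.0)), (60, np.float64(-11.0))]
[0.515 0.166] -8.0 [(-90, np.float64(-1.6)), (-75, np.float64(-11.0)), (-68, np.float64(-11.0)), (-60, np.float64(-11.0)), (-45, np.float64(3.5)), (-30, np.float64(-0.5)), (-8, np.float64(-11.0)), (0, np.float64(-11.0)), (30, np.float64(8.7)), (45, np.float64(18.7)), (52, np.float64(22.4)), (60, np.float64(23.9))]
```

```bash
python3 - <<'E'
from h import *
if pick([.458,.145],np.radians(-8),.014): place(-.003,.014)
P,K=report('k4.png'); print(find('drawer_knob','wrist'))
E
```

```text
picked w 0.0208 f 20.0 t 61.8
w 0.02045962182289888
tray [array([0.509, 0.113]), array([0.514, 0.166])]
tin [([0.0002, 0.0294], [0.099, 0.001], 0.019, 348), ([-0.0348, -0.0015], [0.02, 0.021], 0.018, 239), ([-0.0031, 0.0128], [0.019, 0.021], 0.018, 234), ([-0.0033, -0.0144], [0.02, 0.022], 0.018, 227)] t 67.4333
[([0.488, 0.406, 0.0], 0.57)]
```

View pics/k4.png

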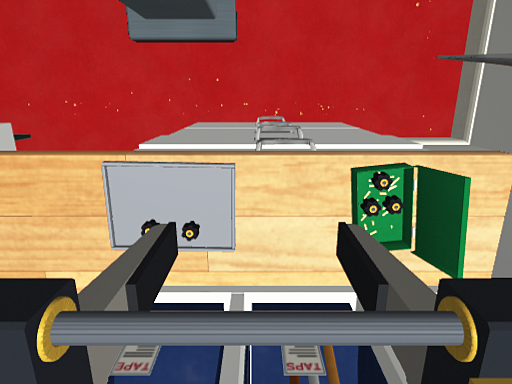

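Three knobs are in the tin at (381,182), (371,207) and (393,205), and two remain in the tray. Next is the lid.

```bash
python3 - <<'E'
from h import *
R=down(np.radians(-84)); effector.grasp(10)
env.reach(tin(-.01,.095,.17),R); env.movel(tin(-.01,.095,.068),rate=.12); f0=env.sense()['wrist_force']
for v in (.06,.05,.04,.03,.02):
    env.movel(tin(-.01,v,.068),rate=.05); print(v,env.sense()['wrist_force']-f0)
env.movel(tin(-.01,.02,.17),rate=.15)
env.pause(3); env.reach([.43,.25,.22],down(0)); p,d,P=look('lid.png')
Q=(P-T0)@np.column_stack([TU,TV,[0,0,1]])
for v in (-.025,0,.025): print(v,np.median(Q[(abs(Q[...,0])<.04)&(abs(Q[...,1]-v)<.005)][:,2]))
print(env.sense()['t'])
E
```

```text
0.06 [ 0.071  1.072 -1.562]
0.05 [ 0.153  0.017 -0.952]
0.04 [-0.569  0.529 -0.344]
0.03 [-0.093  0.484 -0.489]
0.02 [-0.189  0.343 -0.998]
-0.025 0.027569472393266237
0 0.027543580254317968
0.025 0.027403903511594163
78.6833
```

View pics/lid.png

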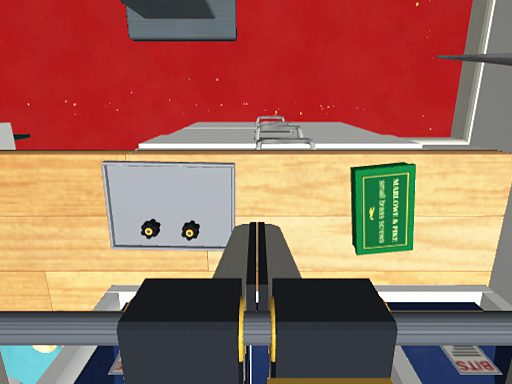

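The lid is flat and shut at (383,208), and two knobs are in the tray. One last look at the right side.

```bash
python3 - <<'E'
from h import *
env.reach([.43,-.28,.25],down(0)); p,d,P=look('fin.png')
print(find('drawer_knob'),find('nut_0_mid'),env.sense()['t'])
E
```

```text
[([0.503, -0.211, 0.046], 0.67)] [] 80.75
```

View pics/fin.png

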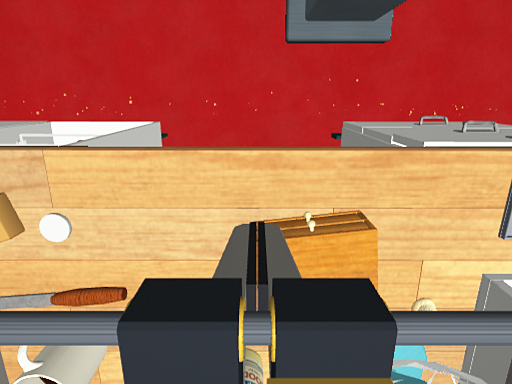

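The drawer is home, with its knobs at (308,216) and (312,226), and there are no nuts on the counter.

```bash
python3 -c "
from h import *
print(workorder.finish_job())"
```

```text
the job is handed in; nothing more can be done
None
```

The job is handed in at about 81 s of the 210 s, verdict not returned: three knobs are in the shut tin and two in the tray, and both nuts found on the counter are in the upper drawer, which is pushed home.

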